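# Put the chisel away and lock the chisel box with the snap hook

## Task

Put the cold chisel away in the open steel box and then swing the box's sloping lid shut. Take the big snap hook out of its wooden rest and press its sprung gate down over the staple that sticks up through the lid until the staple's bar is inside the hook and the gate springs shut behind it, then let go. Leave the other tools where they lie.

Things in the scene. Friction and masses are not known exactly. Their poses are not given: they have to be found in the camera images.
- box: Grey steel box fixed to the table, 170 mm deep (x), 250 mm wide (y), walls 6 mm. Its rim slopes 28 degrees (0.4887 rad): 50 mm high in front (-x, robot side), 140 mm at the back. Origin: centre of the underside, on the table; z up. In the middle of the front wall stands a 16 x 70 mm foot, 48 mm high, that carries the staple; behind it the floor is free, x from -58 to +79 mm.
- staple_bar (a point): Middle of the top bar of the staple, a U of 10 mm round steel fixed to the box, square to the slope (leaning 28 degrees to the robot). The bar runs along the box's y, 40 mm between the legs. Its centre is 64 mm above the top of the shut lid, 172 mm down the slope from the hinge, 20 mm up the slope from the front rim. Axes: the box's.
- lid_hinge (a point): Middle of the lid's hinge line, on top of the box's back wall, parallel to the box's y. Axes: the box's.
- lid (a joint): Lid angle, rad: 0 shut on the sloping rim, 2.06 upright, 2.4 fully open. A 5 mm plate, 250 mm wide, 200 mm from hinge to free edge, with a slot for the staple. From the hinge it points to the box's -x, (value - 0.4887) above the horizontal. Its hinge has friction: it stays where left; 1 to 5 N near the free edge moves it.
- hook: Large steel snap hook: oval frame of 12 mm bar, 162 mm long (x), 78 mm high (z) plus grip, 0.4 kg. Starts upright in its rest. Origin: middle of the underside. Nose at -x (roughly to the robot at the start), z up through its back, y its thickness. Inside free from z 12 to 66, x -69 to 69 mm. The gate closes the gap in the bottom rail between x = +5 (pivot) and -51 mm (nose).
- hook_grip (a point): Middle of the grip on the hook's back, a flat steel block 44 mm long (hook x), 14 mm thick (y), reaching from z = 78 to 114 mm in the hook. The point is at x = -20, z = 98 mm in the hook and has the hook's axes.
- hook_mid (a point): Middle of the hook's inside: x = 0, y = 0, z = 39 mm in the hook. Axes: the hook's.
- gate (a joint): Angle of the hook's gate, rad: 0 shut, to 1.1 as its tip is pressed inwards (towards the hook's back). A 10 mm bar, 55 mm from pivot to tip; a spring shuts it: 2.5 N at first, about 8 N when the bar passes. It lets the bar past at about z = 50 mm in the hook if the bar enters at hook x = -25 to -43 mm (best -37).
- gate_tip (a point): Free end of the gate, at x = -45, z = 6 mm in the hook when shut. The hook fits over the staple only parallel to the lid's slope, nose down the slope (to the robot), pressed square to the slope. The bar meets the hook's back at z = 61 mm in the hook; at 58 the hook's underside is 6 mm above the lid.
- rest: Wooden rest fixed to the table, 190 x 70 mm, with two cheeks 46 mm high; the hook stands along its x axis in the 15 mm slot between them, on its base 12 mm above the table. Origin: centre of the underside.
- chisel: Plain steel cold chisel lying on the table, 180 mm long along x, blade at +x, square shank 18 x 18 mm from x = -80 to +40 mm, about 0.36 kg. Origin: underside, middle of the length.
- hammer: Bystander, to be left alone: hammer with wooden handle, lying, about 300 mm.
- wrench: Bystander, to be left alone: open spanner lying in front of the box.
- brush: Bystander, to be left alone: hand brush with wooden handle.
- spray: Bystander, to be left alone: plain metal spray can with black cap, 64 mm wide, 170 mm tall, standing.
- discs: Bystander, to be left alone: stack of three grinding discs, 125 mm wide, 18 mm high.
- scroll: Bystander, to be left alone: forged scroll of 14 mm round bar, about 150 mm, lying flat.
- clamp: Bystander, to be left alone: screw clamp lying flat, about 250 mm long.
There are look-alikes about, which are no part of the job. Leave any green or yellow look-alike of the hook alone.

How it is judged:
On the way, in this order (a step that is already met when the one before it is completed fails the run):
1. the chisel lies in the open box, let go (x of chisel in the frame of box between -0.07 and 0.07 m and y of chisel in the frame of box between -0.11 and 0.11 m and z of chisel in the frame of box below 0.045 m and linear speed of chisel below 0.02 m/s and contact force between the fingers and chisel below 0.1 N and value of joint lid above 1 rad), for 0.1 s.
2. the lid is swung shut (value of joint lid below 0.06 rad), for 0.1 s.
3. the hook's gate is pressed open at the staple (value of joint gate above 0.35 rad and distance between staple_bar and gate_tip below 0.035 m and contact force between hook and box above 0.5 N), for 0.05 s.
4. the staple's bar is inside the hook and the gate has sprung shut (x of staple_bar in the frame of hook between -0.07 and 0.07 m and y of staple_bar in the frame of hook between -0.022 and 0.022 m and z of staple_bar in the frame of hook between 0.008 and 0.069 m and value of joint gate below 0.1 rad), for 0.1 s.
At the end, for the whole second after the job is handed in: The hook hangs snapped on the staple, wherever it settles: the middle of its inside within 120 mm of the staple's bar, gate under 0.1 rad; lid under 0.06 rad; the chisel's middle in the box (x within 70, y within 110 mm, under 45 mm high); hook and chisel slower than 20 mm/s (value of joint gate below 0.1 rad and distance between staple_bar and hook_mid below 0.12 m and value of joint lid below 0.06 rad and x of chisel in the frame of box between -0.07 and 0.07 m and y of chisel in the frame of box between -0.11 and 0.11 m and z of chisel in the frame of box below 0.045 m and linear speed of each of hook, chisel below 0.02 m/s); the robot touches nothing.
It fails at once if a bystander (hammer, spanner, brush, can, discs, scroll, clamp) is moved more than 50 mm (distance of any of hammer, wrench, brush, spray, discs, scroll, clamp from where it was at the start of the episode above 0.05 m).
It also fails if it takes over 72 s, if anything falls off the work surface, if the arm or the gripper's body presses on something with over 40 N, if the wrist force passes 120 N, or if a joint passes its speed limit or range.

## Robot

A 6-joint arm with a two-finger parallel gripper is mounted at the origin on the work surface. World frame = base frame: x ahead of the robot, y to its left, z up, the work surface at z = 0. Lengths are in m, angles in rad, forces in N, time in s.
With the tool pointing down it reaches from about 0.375 to 0.75 m from the base axis. Payload 9 kg.
Tool frame: the origin (TCP) lies midway between the tips of the shut fingers; the grasp point (between the pads) lies 19 mm behind it; z points along the fingers, y is the direction in which the jaws open and shut (so a half turn about z gives the same grasp; the last joint's range is limited). The gripper opens to 85 mm and grips with 20 to 120 N. Pads are 22 mm wide; open, the fingers measure 114 mm over their backs; the gripper's body (76 mm by 85 mm) begins 54 mm behind the grasp point. The pads swing forward as they close: fully open they stand 13 mm farther back than shut.
Start: joints at [0.948, 0.104, 0.097, 1.564, 0, 1.353], TCP at [0.236, 0.552, 0.231] pointing down, gripper open.
Joint ranges: [-2.99, 2.99], [-0.84, 1.86], [-1.1, 1.16], [-1.84, 2.11], [-1.51, 1.56], [-3.14, 3.14]. Speed limits (rad/s): [2.22, 2.22, 2.57, 3.14, 3.14, 3.14].

## Interface

Orientations are given as a unit quaternion [w, x, y, z].
In Python, from rig import telemetry, imaging, ticket gives the robot as it stands.
- The arm moves only by the shell command python3 -m crank 'ROWS' [OPENING]. ROWS is a JSON object of lists of equal length, an entry for each row: "translation": the shift along the tool's x, y, z in mm, a list of three; "turn": the turn, a rotation vector about the tool's x, y, z in degrees, a list of three. In form: {"translation": [[x, y, z], ...], "turn": [[wx, wy, wz], ...]}. A call has 1 to 12 rows; each row shifts and turns the pose as measured when the row begins, along the tool's axes as they then stand; what a row does not reach is not made up. A row lasts 1/8 s, in which the tool goes at most 62.5 mm and 10.7 degrees, less where a joint would pass 70% of its speed; a pose out of reach is approached as far as the arm can. A call with a gripper value outside its range is refused whole. OPENING is the opening, from -1 (shut) to 1 (fully open), set as the call begins (- or left out, the last holds). The fingers move at their own pace and stop on an object; the grip force is fixed at half the most. Time passes only in rows, so rows that do not move let the fingers close. It gives the time, the measured TCP pose, the force and the opening at its end, in the units of the state.
- telemetry.get_state(): the state, without advancing time (a new reading comes with each control period).
- imaging.grab_frame(name): name is "scene" or "top" or "wrist"; returns (picture, depth): 400x640x3 uint8, red, green, blue; 400x640 float32, m along the optical axis (not along the pixel's ray), 0 where there is no reading.
- imaging.camera_params(name): a dict with "fx", "fy", "cx", "cy" (pixels), "k1" (the pictures are not rectified: a ray, as slopes to the right and down, at radius r is drawn at 1 + k1 r^2 times it, then the intrinsics apply), "world_to_cam" (4x4, takes a point from world to camera coordinates); the wrist camera has in their place "tool_from_camera" (4x4, takes a point from camera to tool coordinates, whose origin is the TCP and whose axes are the flange's). Camera axes: x right, y down, z forward; pixel columns grow to the right and rows downward; lengths in m; the calibration is good to about 2 mm. A picture is of the moment at which its call begins: read the wrist's pose just before it. camera_params takes no time and is no camera call.
- ticket.job_done(): hands the job in, once; it reports no verdict.
The state is a dict: "clock": time; "qpos": joint angles; "qd": joint speeds; "tau": joint torques, N m; "tcp_pos": TCP position; "tcp_rot": TCP orientation; "force": force on the tool from outside, world axes, zero at the start; "moment": the same for the moment, N m; "opening": finger opening in m.
Only numpy, scipy, OpenCV 4.12 (cv2) and the standard library are available. Lean on these libraries where they do the work, as an engineer would, in place of code of your own. Each camera call takes 0.05 s, during which the arm holds its last target.

## Working session

There is one attempt and no reset: what is moved stays moved. The work goes in short steps, Python scripts to look and compute and a shell command to move; the robot and the scene stay as the last step left them, time stands still between calls to the robot, and variables do not carry over. Pictures are saved under pics/ and viewed, and the job is handed in when it is done.

```bash
ls; mkdir -p pics; cat > h.py <<'E'
import numpy as np, cv2
from rig import telemetry, imaging, ticket
from scipy.spatial.transform import Rotation as R
def rot(q): return R.from_quat([q[1],q[2],q[3],q[0]])
def T_tool(s):
    T=np.eye(4); T[:3,:3]=rot(s['tcp_rot']).as_matrix(); T[:3,3]=s['tcp_pos']; return T
def grab(name,tag):
    s=telemetry.get_state()
    p,d=imaging.grab_frame(name); c=imaging.camera_params(name)
    if 'world_to_cam' in c: W=np.linalg.inv(np.array(c['world_to_cam']))
    else: W=T_tool(s)@np.array(c['tool_from_camera'])
    np.savez('pics/'+tag+'.npz',p=p,d=d,W=W,k=[c['fx'],c['fy'],c['cx'],c['cy'],c['k1']])
    cv2.imwrite('pics/'+tag+'.png',p[:,:,::-1])
def load(tag):
    z=np.load('pics/'+tag+'.npz'); return z
def rays(z,uv):
    fx,fy,cx,cy,k1=z['k']; uv=np.asarray(uv,float).reshape(-1,1,2)
    K=np.array([[fx,0,cx],[0,fy,cy],[0,0,1]])
    return cv2.undistortPoints(uv,K,np.array([k1,0,0,0.]),None).reshape(-1,2)
def px(tag,uv,zplane=None):
    z=load(tag); uv=np.asarray(uv).reshape(-1,2); n=rays(z,uv); W=z['W']
    dd=np.c_[n,np.ones(len(n))]
    if zplane is None:
        d=[]
        for u,v in uv.astype(int):
            q=z['d'][max(0,v-1):v+2,max(0,u-1):u+2]; q=q[q>0]; d.append(np.median(q) if len(q) else np.nan)
        return (dd*np.array(d)[:,None])@W[:3,:3].T+W[:3,3]
    w=dd@W[:3,:3].T; t=(zplane-W[2,3])/w[:,2]
    return w*t[:,None]+W[:3,3]
def cloud(tag):
    z=load(tag); h,w=z['d'].shape
    vv,uu=np.mgrid[:h,:w]; n=rays(z,np.c_[uu.ravel(),vv.ravel()])
    d=z['d'].ravel()[:,None]
    P=(np.c_[n,np.ones(len(n))]*d)@z['W'][:3,:3].T+z['W'][:3,3]
    P[d[:,0]<=0]=np.nan
    return P.reshape(h,w,3)
def proj(tag,P):
    z=load(tag); fx,fy,cx,cy,k1=z['k']; M=np.linalg.inv(z['W'])
    c=np.asarray(P)@M[:3,:3].T+M[:3,3]; n=c[:,:2]/c[:,2:]; r2=(n**2).sum(1,keepdims=True); n=n*(1+k1*r2)
    return n*[fx,fy]+[cx,cy]
def crop(tag,x0,y0,x1,y1,f,out):
    im=cv2.imread('pics/'+tag+'.png')[y0:y1,x0:x1]
    cv2.imwrite('pics/'+out+'.png',cv2.resize(im,None,fx=f,fy=f,interpolation=cv2.INTER_CUBIC))
def delta(pos,Rm):
    "mm shift & rotvec deg in tool axes to reach target pose"
    s=telemetry.get_state(); R0=rot(s['tcp_rot']).as_matrix()
    return np.round(R0.T@(np.array(pos)-s['tcp_pos'])*1000,1), np.round(R.from_matrix(R0.T@Rm).as_rotvec(degrees=True),1)
E
python3 - <<'E'
from h import *
print(telemetry.get_state())
for n in ['scene','top','wrist']: grab(n,n+'0'); print(load(n+'0')['W'].round(3),load(n+'0')['k'])
E
```

```text
pics
{'clock': 0.0, 'qpos': array([ 9.48330640e-01,  1.04715523e-01,  9.64675204e-02,  1.56388162e+00,
       -7.25996769e-06,  1.35311746e+00]), 'qd': array([ 6.12710329e-04, -2.23243053e-04, -1.19991202e-03, -4.76534469e-04,
       -8.01438616e-04, -2.34243467e-05]), 'tau': array([-1.04662042e-03, -5.56934452e+01,  5.03644896e+01,  1.72174576e-02,
       -3.74142646e-04,  5.11621721e-06]), 'tcp_pos': array([0.23608012, 0.55124765, 0.23051185]), 'tcp_rot': array([-2.68561566e-04,  2.01014414e-01,  9.79588057e-01, -6.10168038e-04]), 'force': array([-0.15287866, -0.09554509,  0.07445928]), 'moment': array([ 0.0016306 , -0.00578859, -0.00247554]), 'opening': 0.0851907786554665}
[[ 0.092  0.715 -0.693  1.5  ]
 [ 0.996 -0.063  0.067 -0.086]
 [ 0.004 -0.697 -0.717  1.181]
 [ 0.     0.     0.     1.   ]] [ 4.63309489e+02  4.63309489e+02  3.16939231e+02  1.97967216e+02
 -1.38490976e-01]
[[ 0.013 -0.993  0.118  0.325]
 [-1.    -0.011  0.018 -0.008]
 [-0.017 -0.118 -0.993  1.529]
 [ 0.     0.     0.     1.   ]] [4.64393954e+02 4.64393954e+02 3.12642969e+02 1.95579951e+02
 5.03546492e-03]
[[ 0.394  0.875  0.282  0.163]
 [ 0.919 -0.375 -0.122  0.583]
 [-0.001  0.307 -0.952  0.373]
 [ 0.     0.     0.     1.   ]] [ 3.02249456e+02  3.02249456e+02  3.27556279e+02  2.03838829e+02
 -4.98468262e-02]
```

View pics/scene0.png

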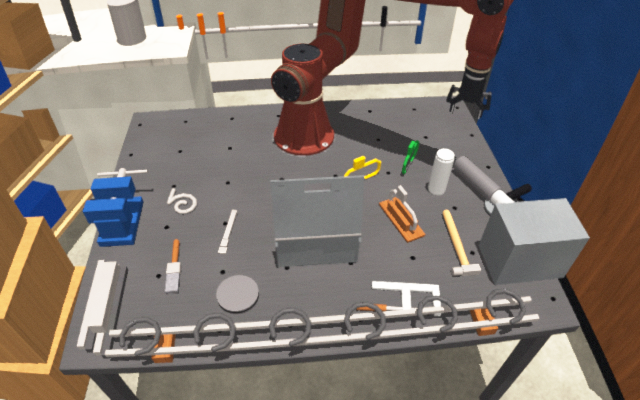

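View pics/top0.png

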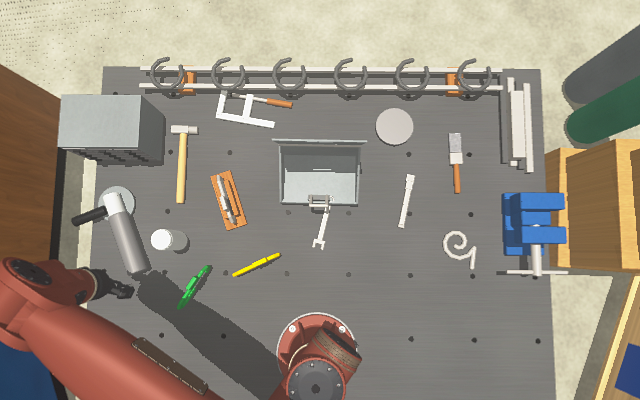

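View pics/wrist0.png

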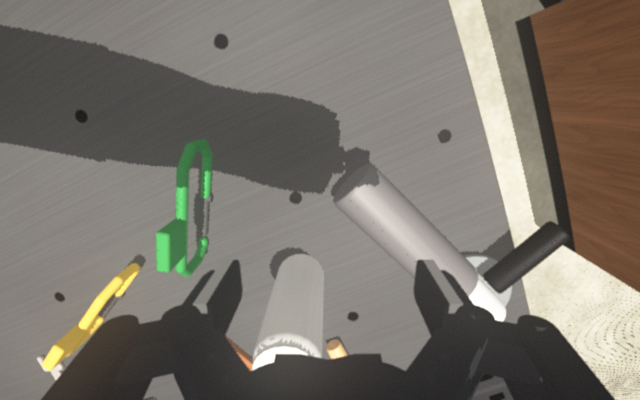

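Top view: box at (320,175) with its lid up at the back. The hook is in its orange rest at (229,200), with look-alikes in green (195,287) and yellow (256,264). The chisel candidate is the bar at (407,200); the spanner at (321,228), the brush (456,160) and the clamp (255,110) are not it.

```bash
python3 - <<'E'
from h import *
crop('top0',370,160,440,240,8,'c1'); crop('top0',190,150,370,260,4,'c2'); crop('scene0',200,160,440,270,3,'c3')
E
```

```text
(no output)
```

View pics/c1.png

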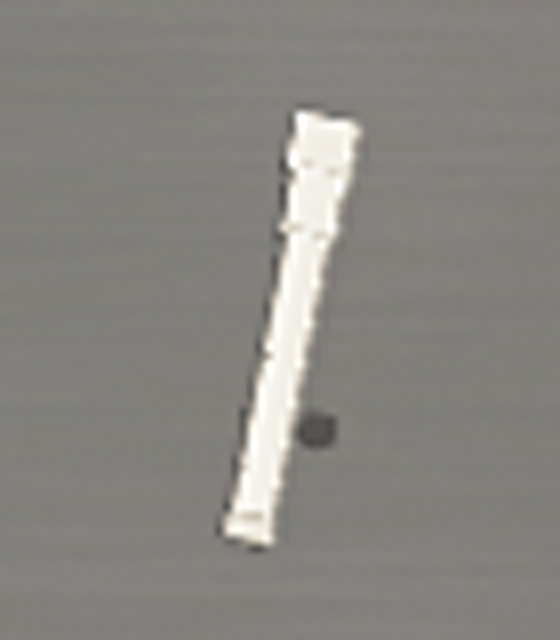

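View pics/c2.png

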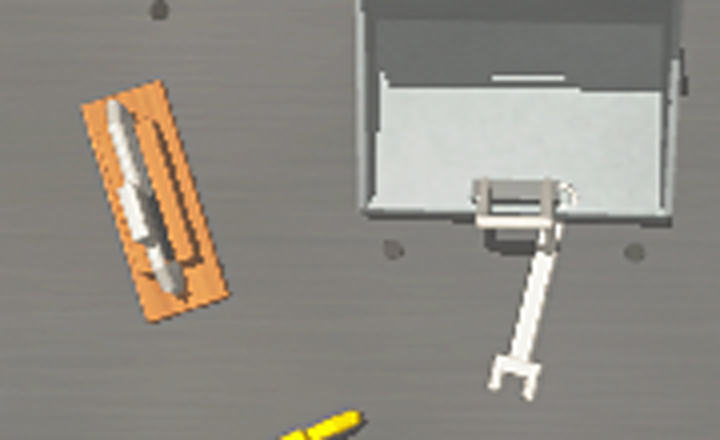

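View pics/c3.png

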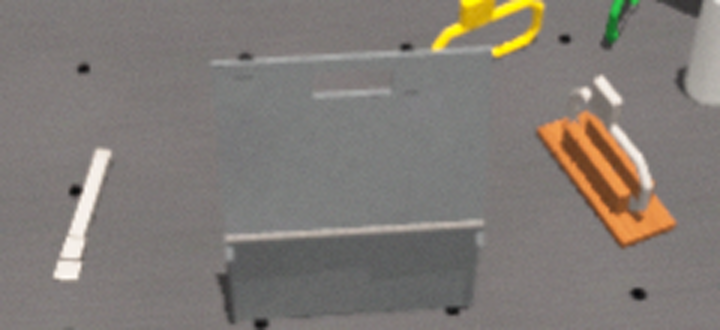

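```bash
python3 - <<'E'
from h import *
# chisel : cloud points z>6mm in region
for tag,(x0,y0,x1,y1) in {'top0':(390,165,425,235),'scene0':(210,200,245,260)}.items():
    C=cloud(tag)[y0:y1,x0:x1]; I=load(tag)['p'][y0:y1,x0:x1].min(2)
    m=(I>190)
    P=C[m]; P=P[np.isfinite(P).all(1)]; 
    print(tag,m.sum(),P[:,2].min(),P[:,2].max(),np.median(P[:,2]))
    (cx,cy),(w,h),a=cv2.minAreaRect((P[:,:2]*1000).astype(np.float32)); print(cx,cy,w,h,a)
    c=P[:,:2].mean(0); u,s,v=np.linalg.svd(P[:,:2]-c); print('dir',v[0],np.degrees(np.arctan2(v[0,1],v[0,0])))
# ends by plane z=.009
print('head',px('top0',[[370+247/8,160+535/8]],.009),'blade',px('top0',[[370+330/8,160+118/8]],.006))
# box rim corners, front rim z=.05
print('front rim outer', px('top0',[[190+362/4,150+213/4],[190+672/4,150+213/4]],.05))
print('staple bar px', px('top0',[[190+476/4,150+222/4],[190+552/4,150+222/4],[190+514/4,150+222/4]]))
print('lid top edge',px('top0',[[273,141],[367,141]]), px('scene0',[[200+212/3,160+62/3],[200+488/3,160+49/3]]))
print('hinge',px('scene0',[[200+228/3,160+238/3],[200+482/3,160+224/3]]),px('scene0',[[200+228/3,160+238/3],[200+482/3,160+224/3]],.14))
print('rest corners',px('top0',[[190+82/4,150+106/4],[190+160/4,150+82/4],[190+228/4,150+295/4],[190+150/4,150+322/4]],.012))
print('hook grip',px('top0',[[190+140/4,150+213/4]]))
print('hook ends',px('top0',[[190+118/4,150+105/4],[190+178/4,150+292/4]]))
E
```

```text
top0 289 0.001075924502522918 0.02690390637616602 0.016383932906854692
492.7781677246094 -283.23455810546875 24.90509796142578 177.36082458496094 76.66287994384766
dir [-0.97850994  0.20619967] 168.1002646077814
scene0 229 0.0012270831780623048 0.028667932840086285 0.016530106154473367
493.04998779296875 -287.3630065917969 25.81466293334961 178.84088134765625 79.23344421386719
dir [ 0.97703461 -0.21308065] -12.302947383482538
head [[ 0.40539128 -0.26948784  0.009     ]] blade [[ 0.57828828 -0.30579006  0.006     ]]
front rim outer [[ 0.4741297   0.12145581  0.05      ]
 [ 0.47697235 -0.12656201  0.05      ]]
staple bar px [[ 0.46074323  0.02806221  0.12435766]
 [ 0.47237382 -0.03137431  0.01162597]
 [ 0.46097089 -0.00081328  0.12544538]]
lid top edge [[ 0.68850748  0.15514418  0.00440201]
 [ 0.69174787 -0.16006622  0.00290564]] [[ 2.55154216e-01 -1.37854536e-01  4.48633996e-04]
 [ 6.11806927e-01  1.22030041e-01  3.34192640e-01]]
hinge [[ 0.64702311 -0.1221122   0.13762916]
 [ 0.65113742  0.1247511   0.13731766]] [[ 0.64896119 -0.12203075  0.14      ]
 [ 0.65331892  0.12420856  0.14      ]]
rest corners [[0.564495   0.35921038 0.012     ]
 [0.58533785 0.29502086 0.012     ]
 [0.40926389 0.23315925 0.012     ]
 [0.38642538 0.29641462 0.012     ]]
hook grip [[0.46441629 0.28383397 0.12704156]]
hook ends [[0.5559006  0.31562527 0.07341041]
 [0.40979959 0.26962278 0.03698032]]
```

```bash
python3 -m crank '{"translation":[[0,0,-40],[0,0,-30],[-28,-51,0],[-28,-51,0],[-28,-51,0],[-28,-51,0],[-28,-51,0],[-28,-51,0],[-28,-51,0],[-28,-51,0],[-28,-51,0],[-28,-51,0]],"turn":[[0,0,-5.6],[0,0,-5.6],[0,0,0],[0,0,0],[0,0,0],[0,0,0],[0,0,0],[0,0,0],[0,0,0],[0,0,0],[0,0,0],[0,0,0]]}' 1
cat >> h.py <<'E'
def frame(z,y):
    z=np.array(z,float)/np.linalg.norm(z); y=np.array(y,float); y-=z*(y@z); y/=np.linalg.norm(y)
    return np.c_[np.cross(y,z),y,z]
E
python3 - <<'E'
from h import *
print(delta([.492,-.286,.15],frame([0,0,-1],[.21,.978,0])))
E
```

```text
clock: 1.65
tcp_pos: [0.4115, -0.0181, 0.3006]
tcp_rot: [-0.0, 0.097, 0.995, -0.003]
force: [1.4, 0.7, -0.3]
opening: 0.0857
(array([-130.8, -246.3,  152. ]), array([-0.3,  0. ,  0.9]))
```

```bash
python3 -m crank '{"translation":[[-28,-51,0],[-28,-51,0],[-28,-51,20],[-28,-51,40],[-20,-42,40],[0,0,0]],"turn":[[0,0,0],[0,0,0],[0,0,0],[0,0,0],[0,0,0.5],[0,0,0]]}' 1
python3 - <<'E'
from h import *
print(delta([.492,-.286,.15],frame([0,0,-1],[.21,.978,0])))
grab('wrist','w1')
C=cloud('w1'); I=load('w1')['p'].min(2)
m=(C[...,2]>.012)&(C[...,2]<.03)&(abs(C[...,0]-.49)<.12)&(abs(C[...,1]+.286)<.06)
P=C[m]; print(m.sum()); c=P[:,:2].mean(0); u,s,v=np.linalg.svd(P[:,:2]-c,full_matrices=False); print(c,v[0],np.degrees(np.arctan2(v[0,1],v[0,0])),cv2.minAreaRect((P[:,:2]*1000).astype(np.float32)))
E
```

```text
clock: 2.4
tcp_pos: [0.4908, -0.2893, 0.2039]
tcp_rot: [0.0, 0.105, 0.994, -0.002]
force: [-1.0, 0.4, -0.1]
opening: 0.0853
(array([-0.4,  3.7, 53.8]), array([-0.3,  0. ,  0.1]))
2327
[ 0.47423111 -0.28252584] [ 0.97811119 -0.20808294] -12.01003097956869 ((479.0042419433594, -283.088623046875), (21.462629318237305, 155.45468139648438), 78.02924346923828)
```

View pics/w1.png

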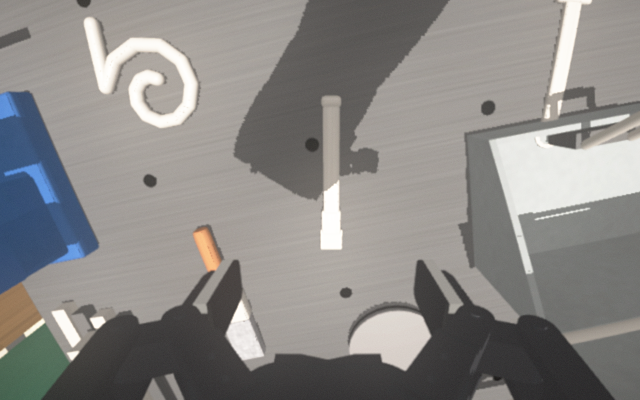

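The wrist view shows the chisel centred, (331,100) to (331,250), lying along the tool's x axis. Descending onto it.

```bash
python3 -m crank '{"translation":[[2,2,50],[1,1,50],[1,1,45],[0,0,30],[0,0,14],[0,0,6],[0,0,0]],"turn":[[-0.3,0,0],[0,0,0],[0,0,0],[0,0,0],[0,0,0],[0,0,0],[0,0,0]]}' 1
python3 - <<'E'
from h import *
print(delta([.487,-.285,.005],frame([0,0,-1],[.21,.978,0])))
E
```

```text
clock: 3.32
tcp_pos: [0.4949, -0.2826, 0.018]
tcp_rot: [0.008, 0.101, 0.995, -0.005]
force: [0.3, -0.1, -0.6]
opening: 0.0853
(array([ 7.5, -3.8, 12.9]), array([-0.4,  1. ,  0.5]))
```

```bash
python3 -m crank '{"translation":[[7,-4,8],[2,-1,5],[0,0,2]],"turn":[[-0.4,1,0.5],[0,0,0],[0,0,0]]}' 1
python3 - <<'E'
from h import *
print(delta([.487,-.285,.005],frame([0,0,-1],[.21,.978,0])))
E
python3 -m crank '{"translation":[[0,0,0],[0,0,0],[0,0,0],[0,0,0],[0,0,0],[0,0,0]],"turn":[[0,0,0],[0,0,0],[0,0,0],[0,0,0],[0,0,0],[0,0,0]]}' -1
```

```text
clock: 3.7
tcp_pos: [0.4858, -0.2875, 0.0047]
tcp_rot: [0.001, 0.106, 0.994, -0.001]
force: [0.1, -0.2, 0.7]
opening: 0.0853
(array([-0.6,  2.7, -0.3]), array([-0.1,  0.1, -0. ]))
clock: 4.45
tcp_pos: [0.486, -0.2876, 0.0051]
tcp_rot: [0.001, 0.106, 0.994, -0.001]
force: [-0.1, 0.2, 0.5]
opening: 0.0165
```

```bash
python3 -m crank '{"translation":[[0,0,-40],[0,0,-60],[0,0,-60],[0,0,-50],[0,0,-20],[0,0,0],[0,0,0],[0,0,0],[0,0,0]],"turn":[[0,0,0],[0,0,9.8],[0,0,9.8],[0,0,9.8],[0,0,9.8],[0,0,9.8],[0,0,9.8],[0,0,9.8],[0,0,9.8]]}' -1
python3 - <<'E'
from h import *
a=np.radians(10)
print(delta([.545,0,.235],frame([np.sin(a),0,-np.cos(a)],[1,0,0])))
E
```

```text
clock: 5.58
tcp_pos: [0.4838, -0.2852, 0.2384]
tcp_rot: [-0.002, 0.726, 0.688, -0.001]
force: [0.4, -0.2, -2.8]
opening: 0.0163
(array([288. ,  45.8,   4. ]), array([-10.2,   0.1,  -3.1]))
```

```bash
python3 -m crank '{"translation":[[48,0,0],[55,8,0],[55,8,0],[55,8,0],[50,8,0],[25,8,0],[0,0,0]],"turn":[[-5.2,0,-3],[-5,0,0],[0,0,0],[0,0,0],[0,0,0],[0,0,0],[0,0,0]]}' -1
python3 - <<'E'
from h import *
a=np.radians(10)
print(delta([.553,0,.03],frame([np.sin(a),0,-np.cos(a)],[1,0,0])))
grab('wrist','w2'); grab('top','t2'); crop('t2',230,110,410,260,4,'c4')
E
```

```text
clock: 6.45
tcp_pos: [0.525, 0.0116, 0.239]
tcp_rot: [0.057, 0.706, 0.703, 0.063]
force: [-0.6, -0.5, -2.8]
opening: 0.0159
(array([-13.1,  -7.8, 210.6]), array([-0.3, -0.4, -0.3]))
```

View pics/w2.png

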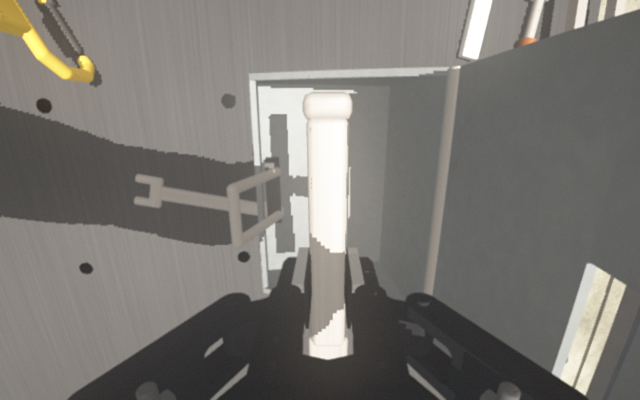

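View pics/c4.png

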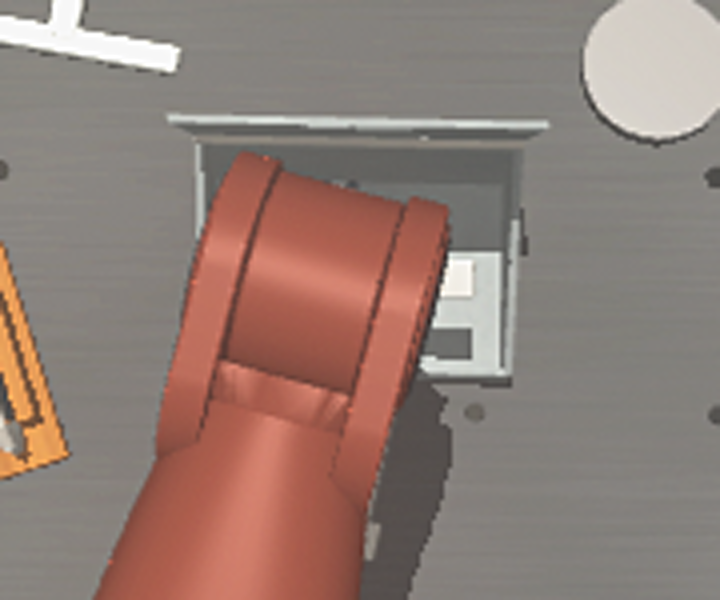

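The wrist view shows the staple at (235,190)-(240,243), the lid at the right and the chisel centred over the opening. I'll measure the box from this view.

```bash
python3 - <<'E'
from h import *
C=cloud('w2')
print('bar',px('w2',[[234,190],[236,205],[238,220],[240,238]]))
print('box far rim edge',px('w2',[[253,77],[300,73],[400,71],[450,69]]))
print('hinge',px('w2',[[454,80],[448,150],[440,220],[432,280]]))
print('lid face',px('w2',[[520,100],[540,200],[480,200],[610,150]]))
print(proj('w2',np.array([[.46,0.02,.12],[.46,-.02,.12]])))
E
```

```text
bar [[ 0.46355366  0.02541601  0.12464963]
 [ 0.4638899   0.01196343  0.124164  ]
 [ 0.46423123 -0.00194218  0.12375103]
 [ 0.46420991 -0.01950712  0.12270378]]
box far rim edge [[0.48163789 0.12144259 0.05212358]
 [0.52632826 0.12283699 0.07610846]
 [0.60748103 0.12113452 0.11903164]
 [0.64117724 0.12121501 0.14065779]]
hinge [[ 0.64304097  0.11255915  0.14495705]
 [ 0.64371796  0.05680228  0.14538536]
 [ 0.64350628 -0.00641189  0.1452685 ]
 [ 0.64264073 -0.06869507  0.1451106 ]]
lid face [[0.62919672 0.09519032 0.23386408]
 [0.62304056 0.04888819 0.26406063]
 [0.63311148 0.03178611 0.20823781]
 [0.61834393 0.07687644 0.29396087]]
[[231.04376653 194.92629281]
 [235.58445656 237.62884143]]
```

```bash
python3 -m crank '{"translation":[[-6,-4,40],[-6,-4,50],[-2,-1,50],[0,0,40],[0,0,15],[0,0,4],[0,0,0]],"turn":[[0,0,0],[0,0,0],[0,0,0],[0,0,0],[0,0,0],[0,0,0],[0,0,0]]}' -1
python3 - <<'E'
from h import *
a=np.radians(10)
print(delta([.553,0,.016],frame([np.sin(a),0,-np.cos(a)],[1,0,0])))
E
```

```text
clock: 7.42
tcp_pos: [0.5503, -0.0115, 0.0377]
tcp_rot: [0.059, 0.71, 0.699, 0.062]
force: [0.9, 0.2, -2.7]
opening: 0.0164
(array([11.4, -1.3, 21.9]), array([-0.1, -0.1, -1. ]))
```

```bash
python3 -m crank '{"translation":[[8,0,9],[3,0,7],[0,0,4],[0,0,2]],"turn":[[0,0,-0.5],[0,0,0],[0,0,0],[0,0,0]]}' -1
python3 -m crank '{"translation":[[0,0,0],[0,0,0],[0,0,0]],"turn":[[0,0,0],[0,0,0],[0,0,0]]}' -0.15
```

```text
clock: 7.92
tcp_pos: [0.5568, 0.0001, 0.0182]
tcp_rot: [0.062, 0.707, 0.702, 0.063]
force: [-0.2, -0.0, -2.3]
opening: 0.0164
clock: 8.3
tcp_pos: [0.5579, -0.0003, 0.0194]
tcp_rot: [0.063, 0.707, 0.702, 0.064]
force: [-0.2, -0.0, -0.7]
opening: 0.0363
```

```bash
python3 -m crank '{"translation":[[0,0,-20],[0,0,-50],[0,0,-55],[0,0,-55],[0,0,-30],[0,0,0]],"turn":[[0,0,0],[0,0,0],[0,0,0],[0,0,0],[0,0,0],[0,0,0]]}' -0.15
python3 - <<'E'
from h import *
grab('wrist','w3')
C=cloud('w3'); m=(C[...,2]>.014)&(C[...,2]<.04)&(abs(C[...,0]-.56)<.06)&(abs(C[...,1])<.11)
P=C[m]; print(m.sum(),P.mean(0),cv2.minAreaRect((P[:,:2]*1000).astype(np.float32)))
print(telemetry.get_state()['qpos'])
E
```

```text
clock: 9.05
tcp_pos: [0.5192, -0.0008, 0.2339]
tcp_rot: [0.064, 0.707, 0.702, 0.064]
force: [0.6, 0.5, -0.8]
opening: 0.0366
2063 [0.55407218 0.01163666 0.02244567] ((532.9246826171875, 0.04361724853515625), (64.14839172363281, 169.60235595703125), 0.803979754447937)
[-0.28442762 -0.38611746 -0.36194691  1.42235547  0.05049901  1.29802872]
```

View pics/w3.png

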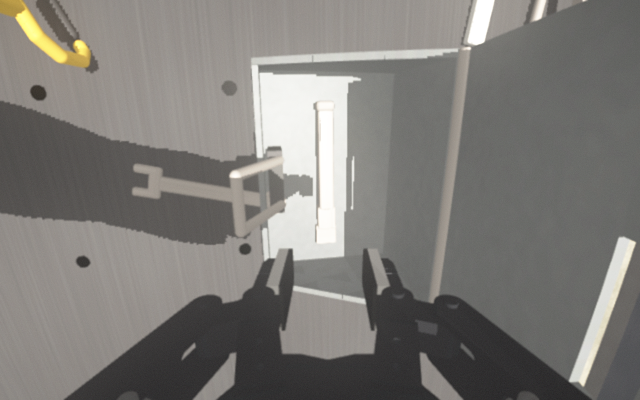

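Chisel is lying in the box, (325,100)-(325,242) in the wrist view. Now the lid: shut the fingers and go up, over and behind the lid's free edge.

```bash
python3 -m crank '{"translation":[[0,0,-50],[0,0,-60],[0,0,-60],[0,0,0]],"turn":[[0,0,0],[0,0,0],[5,0,0],[5,0,0]]}' -1
python3 - <<'E'
from h import *
print(delta([.675,.06,.42],frame([0,0,-1],[1,0,0])))
C=cloud('w3'); P=C.reshape(-1,3); P=P[np.isfinite(P).all(1)]
m=(P[:,2]>.16)&(P[:,0]>.59)&(abs(P[:,1])<.125); Q=P[m]; f=np.polyfit(Q[:,2],Q[:,0],1); print(f,np.polyval(f,[.14,.2,.3,.334]))
E
```

```text
clock: 9.6
tcp_pos: [0.4864, -0.0003, 0.3949]
tcp_rot: [-0.002, 0.71, 0.704, 0.001]
force: [0.6, -1.0, -0.9]
opening: -0.0003
(array([ 61.8, 188.1, -25.1]), array([-0.1, -0.2, -0.4]))
[-0.18569993  0.67233222] [0.64633423 0.63519223 0.61662224 0.61030844]
```

```bash
python3 -m crank '{"translation":[[15,45,-25],[15,50,-10],[15,50,0],[15,45,0],[0,0,20],[0,0,50],[0,0,50],[0,0,0]],"turn":[[0,0,0],[0,0,0],[0,0,0],[0,0,0],[0,0,0],[0,0,0],[0,0,0],[0,0,0]]}' -1
python3 - <<'E'
from h import *
print(delta([.675,.06,.295],frame([0,0,-1],[1,0,0])))
E
```

```text
clock: 10.6
tcp_pos: [0.6681, 0.0527, 0.2857]
tcp_rot: [-0.011, 0.71, 0.704, -0.006]
force: [-0.6, 0.0, 0.3]
opening: -0.0002
(array([ 7.5,  6.6, -9.4]), array([-1.4, -0.4, -0.5]))
```

```bash
python3 -m crank '{"translation":[[0,-25,0],[0,-25,0],[0,-25,3],[0,-25,8],[0,-20,15],[0,-15,20],[0,-12,25],[0,0,0]],"turn":[[-1.4,0,0],[0,0,0],[0,0,0],[0,0,0],[0,0,0],[0,0,0],[0,0,0],[0,0,0]]}' -1
python3 - <<'E'
from h import *
print(delta([.525,.06,.17],frame([0,0,-1],[1,0,0])))
E
```

```text
clock: 11.6
tcp_pos: [0.5309, 0.0521, 0.2379]
tcp_rot: [0.011, 0.711, 0.703, 0.013]
force: [-0.1, 0.2, 0.3]
opening: 0.0
(array([ 7.7, -8.2, 67.7]), array([ 1.9, -0.1, -0.6]))
```

```bash
python3 -m crank '{"translation":[[0,-5,25],[0,-3,25],[0,0,25],[0,0,25],[0,0,20],[0,0,10],[0,0,0]],"turn":[[1.5,0,0],[0,0,0],[0,0,0],[0,0,0],[0,0,0],[0,0,0],[0,0,0]]}' -1
python3 - <<'E'
from h import *
grab('scene','s4'); crop('s4',200,160,440,270,3,'c5')
E
```

```text
clock: 12.48
tcp_pos: [0.5346, 0.0507, 0.1155]
tcp_rot: [0.007, 0.711, 0.703, 0.007]
force: [0.0, 0.1, 1.0]
opening: 0.0001
```

View pics/c5.png

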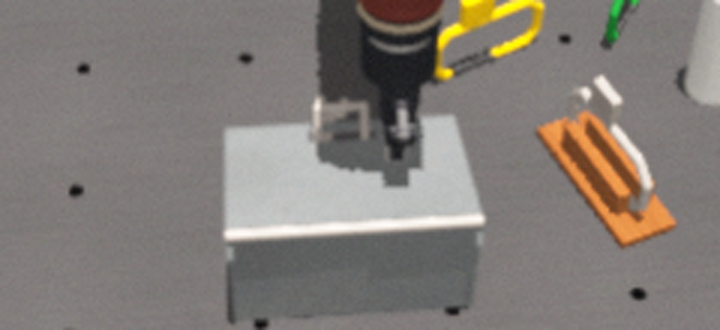

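The lid is nearly shut, with the staple through its slot. I'll push gently to the stop.

```bash
python3 -m crank '{"translation":[[0,0,10],[0,0,10],[0,0,6],[0,0,5]],"turn":[[0,0,0],[0,0,0],[0,0,0],[0,0,0]]}' -1
```

```text
clock: 13.02
tcp_pos: [0.5382, 0.0503, 0.089]
tcp_rot: [0.01, 0.711, 0.703, 0.009]
force: [-22.2, 3.2, 56.4]
opening: -0.0
```

```bash
python3 -m crank '{"translation":[[0,0,5],[0,0,4],[0,0,0]],"turn":[[0,0,0],[0,0,0],[0,0,0]]}' -1
```

```text
clock: 13.4
tcp_pos: [0.5375, 0.0504, 0.0906]
tcp_rot: [0.012, 0.71, 0.704, 0.009]
force: [-1.6, 0.6, 0.0]
opening: -0.0001
```

```bash
python3 -m crank '{"translation":[[0,0,-30],[0,0,-50],[0,0,-60],[0,0,-50],[0,0,-10],[0,0,0],[0,0,0],[0,0,0],[0,0,0],[0,0,0],[0,0,0]],"turn":[[0,0,0],[0,0,-10.4],[0,0,-10.4],[0,0,-10.4],[0,0,-10.4],[0,0,-10.4],[0,0,-10.4],[0,0,-10.4],[0,0,-10.4],[0,0,-10.4],[0,0,-10.4]]}' 1
python3 - <<'E'
from h import *
grab('wrist','w5');grab('top','t5')
print(delta([.467,.285,.25],frame([0,0,-1],[-.332,.943,0])))
E
```

```text
clock: 14.78
tcp_pos: [0.5301, 0.0513, 0.2934]
tcp_rot: [0.012, -0.146, 0.989, -0.003]
force: [-0.1, -0.3, 0.2]
opening: 0.0855
(array([ -5. , 242.4,  41. ]), array([-0.6,  1.3, -2.9]))
```

View pics/w5.png

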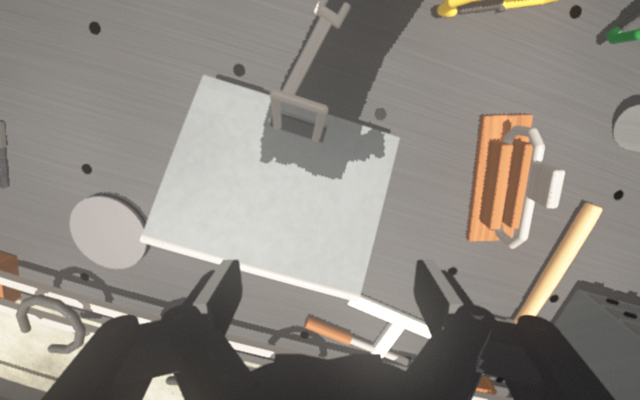

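The lid is down over the staple, bar at (272,95)-(325,105). The hook is in its rest with the grip at (550,185). Next: fit the lid plane and the staple.

```bash
python3 - <<'E'
from h import *
C=cloud('w5')
poly=np.zeros(C.shape[:2],np.uint8); cv2.fillPoly(poly,[np.array([[215,90],[262,100],[255,160],[380,165],[350,280],[160,235]])],1)
P=C[poly>0]; P=P[np.isfinite(P).all(1)]
c=np.median(P,0); A=np.c_[P[:,:2],np.ones(len(P))]
k=np.linalg.lstsq(A,P[:,2],rcond=None)[0]; print('plane',k,np.degrees(np.arctan(np.hypot(k[0],k[1]))),'yaw',np.degrees(np.arctan2(k[1],k[0])), 'resid',np.std(A@k-P[:,2]))
print('lid corners',px('w5',[[205,76],[398,138],[362,293],[143,238]]))
print('bar',px('w5',[[276,95],[285,97],[300,101],[315,105],[322,107]]))
crop('w5',250,70,350,150,8,'c6'); crop('w5',450,90,600,270,3,'c7')
E
```

```text
plane [ 0.53118898 -0.00509985 -0.19732004] 27.977841751253614 yaw -0.5500691251055277 resid 0.0008467702851824621
lid corners [[ 4.66971125e-01 -1.21640576e-01  5.11963745e-02]
 [ 4.69851224e-01  1.23632120e-01  5.12825858e-02]
 [ 7.33194458e-01  1.71636806e-01 -2.07483832e-04]
 [ 6.42545563e-01 -1.23610618e-01  1.45899593e-01]]
bar [[ 0.46153284 -0.02223595  0.12506585]
 [ 0.4608553  -0.0133899   0.12494804]
 [ 0.46027403  0.00164573  0.12562943]
 [ 0.45970902  0.01663317  0.12504132]
 [ 0.45955394  0.02371163  0.12483113]]
```

View pics/c6.png

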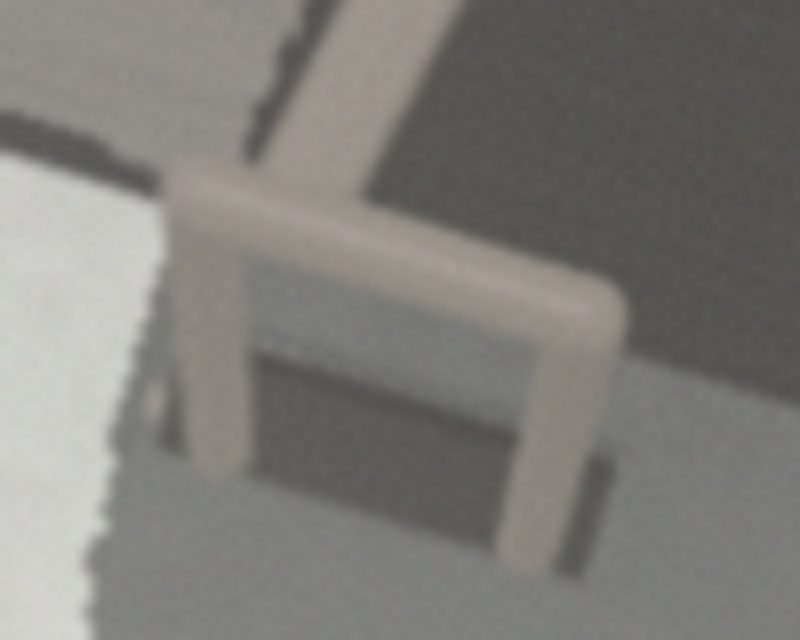

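View pics/c7.png

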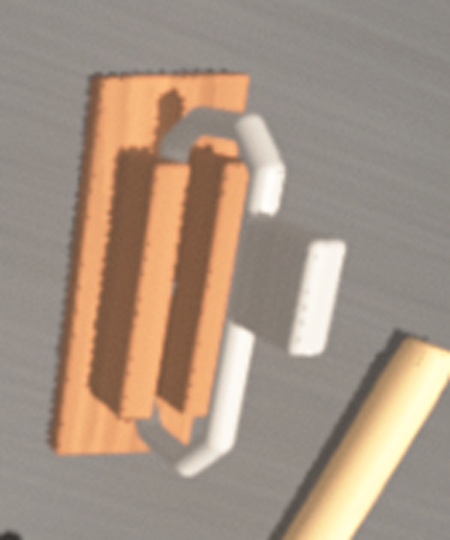

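```bash
python3 - <<'E'
from h import *
print('bar mid ends',px('w5',[[273.75,95],[325,108.75]],.120))
# top views
print(load('w5')['W'][:3,3])
crop('t5',290,180,350,230,10,'c8')
C=cloud('w5'); m=np.zeros(C.shape[:2],bool); m[150:230,520:580]=1; m&=(C[...,2]>.118)&(C[...,2]<.14)
P=C[m]; print(m.sum(),P.mean(0),cv2.minAreaRect((P[:,:2]*1000).astype(np.float32)))
u,s,v=np.linalg.svd(P[:,:2]-P[:,:2].mean(0),full_matrices=False); print(np.degrees(np.arctan2(v[0,1],v[0,0])))
E
```

```text
bar mid ends [[ 0.46235082 -0.025226    0.12      ]
 [ 0.46045197  0.02695386  0.12      ]]
[0.44997401 0.02970482 0.43393578]
611 [0.46502208 0.28767225 0.12425141] ((465.20928955078125, 289.49920654296875), (43.448917388916016, 15.842750549316406), 19.52954864501953)
19.542344125267824
```

View pics/c8.png

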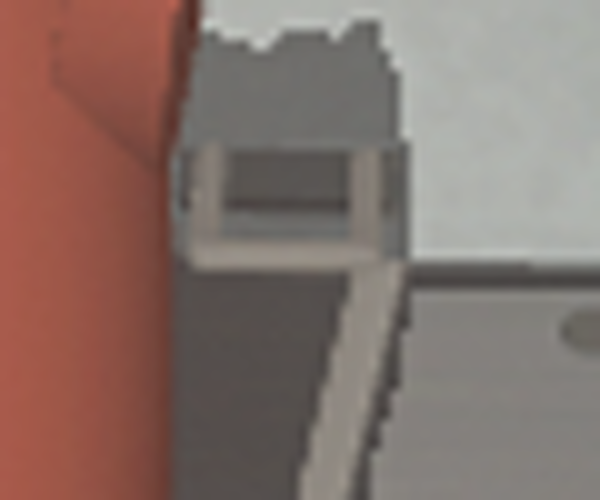

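```bash
python3 - <<'E'
from h import *
y=[-np.sin(np.radians(19.5)),np.cos(np.radians(19.5)),0]
print(delta([.466,.2885,.20],frame([0,0,-1],y)))
print('hammer end',px('w5',[[583,203]]))
E
python3 -m crank '{"translation":[[0,40,0],[0,55,0],[-3,55,0],[-3,55,0],[0,35,30],[0,5,40],[0,0,15],[0,0,0]],"turn":[[-0.6,1.3,-2.9],[0,0,0],[0,0,0],[0,0,0],[0,0,0],[0,0,0],[0,0,0],[0,0,0]]}' 1
python3 - <<'E'
from h import *
y=[-np.sin(np.radians(19.5)),np.cos(np.radians(19.5)),0]
print(delta([.466,.2885,.088],frame([0,0,-1],y)))
grab('wrist','w6')
C=cloud('w6'); m=(C[...,2]>.118)&(C[...,2]<.14)&(np.hypot(C[...,0]-.466,C[...,1]-.288)<.04)
P=C[m]; print(m.sum(),P.mean(0),cv2.minAreaRect((P[:,:2]*1000).astype(np.float32)))
E
```

```text
(array([ -3.9, 246.5,  91. ]), array([-0.6,  1.3, -3. ]))
hammer end [[ 4.78397180e-01  4.51585730e-01 -2.15797927e-04]]
clock: 15.88
tcp_pos: [0.4565, 0.2924, 0.2047]
tcp_rot: [-0.0, -0.15, 0.989, -0.0]
force: [0.2, -0.2, 0.0]
opening: 0.0857
(array([ -8. ,  -6.5, 116.7]), array([-0. , -0. , -2.3]))
925 [0.46362176 0.28992518 0.12503529] ((465.03875732421875, 290.266357421875), (43.35684585571289, 14.090590476989746), 18.993135452270508)
```

View pics/w6.png

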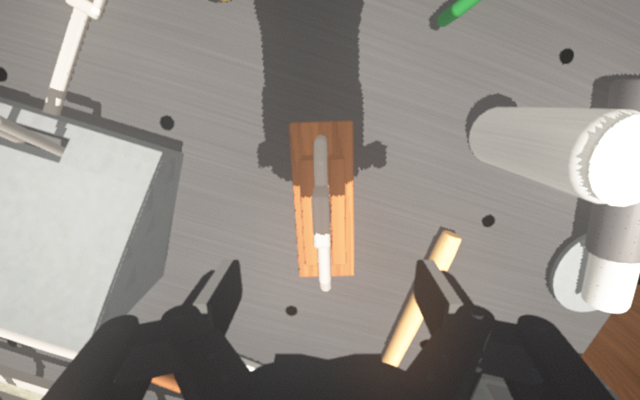

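```bash
python3 -m crank '{"translation":[[-5,-3,20],[-2,-2,40],[0,0,30],[0,0,15],[0,0,5],[0,0,0]],"turn":[[0,0,-2],[0,0,0],[0,0,0],[0,0,0],[0,0,0],[0,0,0]]}' 1
python3 - <<'E'
from h import *
y=[-np.sin(np.radians(19.2)),np.cos(np.radians(19.2)),0]
print(delta([.465,.290,.088],frame([0,0,-1],y)))
E
```

```text
clock: 16.68
tcp_pos: [0.4733, 0.2885, 0.1034]
tcp_rot: [0.007, -0.163, 0.987, 0.001]
force: [-0.1, -0.2, 0.2]
opening: 0.0854
(array([ 7.7,  4.1, 15.3]), array([-0. ,  0.9, -0.5]))
```

```bash
python3 -m crank '{"translation":[[6,4,8],[2,1,5],[1,0,2],[0,0,0]],"turn":[[0,0.9,-0.5],[0,0,0],[0,0,0],[0,0,0]]}' 1
python3 - <<'E'
from h import *
y=[-np.sin(np.radians(19.2)),np.cos(np.radians(19.2)),0]
print(delta([.465,.290,.088],frame([0,0,-1],y)))
E
```

```text
clock: 17.18
tcp_pos: [0.4637, 0.2911, 0.0896]
tcp_rot: [0.001, -0.167, 0.986, -0.0]
force: [-0.6, -0.1, -0.1]
opening: 0.0856
(array([-0.9, -1.5,  1.6]), array([-0. ,  0.1,  0.1]))
```

```bash
python3 -m crank '{"translation":[[-1,-1,1],[0,0,0],[0,0,0],[0,0,0],[0,0,0],[0,0,0]],"turn":[[0,0,0],[0,0,0],[0,0,0],[0,0,0],[0,0,0],[0,0,0]]}' -1
```

```text
clock: 17.92
tcp_pos: [0.4655, 0.2903, 0.0891]
tcp_rot: [0.001, -0.167, 0.986, -0.0]
force: [-0.1, -0.2, 0.6]
opening: 0.0136
```

Hook gripped (opening 13.6 mm). Lifting, then aligning.

```bash
python3 -m crank '{"translation":[[0,0,-20],[0,0,-40],[0,0,-50],[0,0,-50],[0,0,-30],[0,-30,0],[0,-50,0],[0,-50,0],[0,-50,0],[0,-50,0],[0,-40,0],[0,0,0]],"turn":[[0,0,0],[0,0,0],[0,0,0],[0,0,9.6],[0,0,9.6],[0,0,0],[0,-7,0],[0,-7,0],[0,-7,0],[0,-7,0],[0,0,0],[0,0,0]]}' -1
cat >> h.py <<'E'
B=np.array([.4615,.0005,.120]); a28=np.radians(28)
hx=np.array([np.cos(a28),0,np.sin(a28)]); hz=np.array([-np.sin(a28),0,np.cos(a28)])
RT=frame(-hz,[0,1,0])
def goal(zb,xb=-.037,dy=0): return B+hx*(-.0195-xb)+hz*(.077-zb)+np.array([0,dy,0])
E
python3 - <<'E'
from h import *
print(goal(-.04),delta(goal(-.04),RT)); print(telemetry.get_state()['qpos'].round(3))
E
```

```text
clock: 19.42
tcp_pos: [0.4723, 0.0365, 0.2909]
tcp_rot: [0.206, 0.004, 0.979, 0.0]
force: [-0.4, 0.1, -4.0]
opening: 0.0132
[0.42202341 0.0005     0.23152062] (array([ 69.6, -36.6,  34.1]), array([-0.1, -4.3, -0.5]))
[-0.272 -0.839 -0.6    1.409  0.107 -0.242]
```

The arm's shoulder (q2 = −0.839) is on its limit here. A tool leaned back 28° cannot get closer, so the tool should be near vertical when the hook is tilted. I'll put the hook back in its rest and re-grip it with the tool leaned 28° the other way.

```bash
python3 -m crank '{"translation":[[-5,40,0],[-3,50,0],[0,50,0],[0,50,0],[0,40,0],[0,0,0]],"turn":[[0,6,0],[0,6,0],[0,6,0],[0,6,0],[0,0,-9.6],[0,0,-9.6]]}' -1
cat >> h.py <<'E'
RREST=rot([.001,-.167,.986,0]).as_matrix()
E
python3 - <<'E'
from h import *
print(delta([.4655,.2903,.20],RREST))
E
```

```text
clock: 20.18
tcp_pos: [0.4792, 0.2765, 0.2983]
tcp_rot: [-0.006, -0.166, 0.986, 0.0]
force: [-0.3, -0.7, -4.2]
opening: 0.0136
(array([ 7.4, 17.4, 98.5]), array([ 0.2, -0.7, -0.1]))
```

```bash
python3 -m crank '{"translation":[[6,10,20],[2,5,40],[0,2,30],[0,0,8],[0,0,0]],"turn":[[0,-0.7,0],[0,0,0],[0,0,0],[0,0,0],[0,0,0]]}' -1
python3 - <<'E'
from h import *
print(delta([.4655,.2903,.15],RREST))
E
```

```text
clock: 20.8
tcp_pos: [0.4637, 0.296, 0.2032]
tcp_rot: [0.003, -0.171, 0.985, 0.002]
force: [0.9, 0.7, -2.8]
opening: 0.0134
(array([ 0.5, -6.1, 53.2]), array([0.1, 0.2, 0.5]))
```

```bash
python3 -m crank '{"translation":[[0,-5,25],[0,-1,20],[0,0,4],[0,0,0]],"turn":[[0,0,0.5],[0,0,0],[0,0,0],[0,0,0]]}' -1
python3 - <<'E'
from h import *
print(delta([.4655,.2903,.145],RREST))
E
```

```text
clock: 21.3
tcp_pos: [0.4684, 0.2918, 0.1586]
tcp_rot: [0.006, -0.167, 0.986, 0.002]
force: [-0.1, -0.1, -4.0]
opening: 0.013
(array([ 3.4, -0.5, 13.5]), array([0.1, 0.6, 0. ]))
```

```bash
python3 -m crank '{"translation":[[3,-0.5,10],[1,0,6],[0,0,2],[0,0,0]],"turn":[[0,0.6,0],[0,0,0],[0,0,0],[0,0,0]]}' -1
python3 - <<'E'
from h import *
print(delta([.4655,.2903,.0895],RREST))
E
```

```text
clock: 21.8
tcp_pos: [0.4654, 0.2903, 0.1408]
tcp_rot: [0.002, -0.167, 0.986, 0.001]
force: [0.0, 0.3, -4.5]
opening: 0.013
(array([ 0. , -0.1, 51.3]), array([0.1, 0.1, 0. ]))
```

```bash
python3 -m crank '{"translation":[[0,0,8],[1,0,8],[1,0,8],[1,0,8],[0,0,0]],"turn":[[0,0,0],[0,0,0],[0,0,0],[0,0,0],[0,0,0]]}' -1
python3 - <<'E'
from h import *
print(delta([.4655,.2903,.0895],RREST))
E
```

```text
clock: 22.42
tcp_pos: [0.4621, 0.2892, 0.1061]
tcp_rot: [0.001, -0.167, 0.986, 0.001]
force: [0.2, -0.2, -5.0]
opening: 0.0133
(array([-3.5, -0.2, 16.6]), array([0.1, 0.1, 0. ]))
```

No side force, so it is in the slot. Going on down.

```bash
python3 -m crank '{"translation":[[-2,0,6],[-1,0,5],[0,0,3],[0,0,2],[0,0,1],[0,0,0]],"turn":[[0,0,0],[0,0,0],[0,0,0],[0,0,0],[0,0,0],[0,0,0]]}' -1
python3 - <<'E'
from h import *
print(delta([.4655,.2903,.0895],RREST))
E
```

```text
clock: 23.18
tcp_pos: [0.4661, 0.2907, 0.0899]
tcp_rot: [0.003, -0.167, 0.986, 0.002]
force: [-2.4, -0.5, -1.9]
opening: 0.0133
(array([ 0.7, -0.2,  0.4]), array([0.1, 0.2, 0. ]))
```

```bash
python3 -m crank '{"translation":[[0,0,0],[0,0,0],[0,0,0],[0,0,0]],"turn":[[0,0,0],[0,0,0],[0,0,0],[0,0,0]]}' 1
python3 -m crank '{"translation":[[0,0,-5],[3,0,0],[3,0,0],[3,0,0],[0,0,0]],"turn":[[0,0,0],[0,9.4,0],[0,9.4,0],[0,9.3,0],[0,0,0]]}' 1
cat >> h.py <<'E'
u=np.array([np.cos(np.radians(19.3)),np.sin(np.radians(19.3)),0]); up=np.array([0,0,1.])
RRG=frame(-np.sin(a28)*u-np.cos(a28)*up,np.cross(up,u))
GRG=np.array([.4655,.2903,.0891])-.0089*u+.0025*up
E
python3 - <<'E'
from h import *
print(GRG,delta(GRG,RRG),telemetry.get_state()['qpos'].round(2))
E
```

```text
clock: 23.68
tcp_pos: [0.4672, 0.291, 0.0908]
tcp_rot: [0.004, -0.167, 0.986, 0.002]
force: [0.5, -0.3, -0.4]
opening: 0.084
clock: 24.3
tcp_pos: [0.4569, 0.2875, 0.096]
tcp_rot: [-0.23, -0.163, 0.959, -0.038]
force: [0.2, -0.1, -0.0]
opening: 0.0854
[0.45710017 0.28735842 0.0916    ] (array([-2.1, -0.2,  3.8]), array([0.1, 1. , 0. ])) [ 0.32  0.56  0.31  1.79 -0.   -0.01]
```

```bash
python3 -m crank '{"translation":[[-2,0,2],[0,0,2],[0,0,0]],"turn":[[0,1,0],[0,0,0],[0,0,0]]}' 1
python3 - <<'E'
from h import *
print(GRG,delta(GRG,RRG))
grab('wrist','w7')
C=cloud('w7'); m=(C[...,2]>.115)&(C[...,2]<.14)&(np.hypot(C[...,0]-.466,C[...,1]-.288)<.04)
P=C[m]; print(m.sum(),P.mean(0) if len(P) else 0,cv2.minAreaRect((P[:,:2]*1000).astype(np.float32)) if len(P) else 0)
E
```

```text
clock: 24.68
tcp_pos: [0.4579, 0.2883, 0.0951]
tcp_rot: [-0.233, -0.163, 0.958, -0.039]
force: [0.2, -0.4, 0.1]
opening: 0.0857
[0.45710017 0.28735842 0.0916    ] (array([-0.6, -0.7,  3.6]), array([0.1, 0.6, 0.1]))
4026 [0.47116773 0.28564495 0.12560428] ((475.1078186035156, 275.52423095703125), (44.13272476196289, 50.23384475708008), 19.594820022583008)
```

View pics/w7.png

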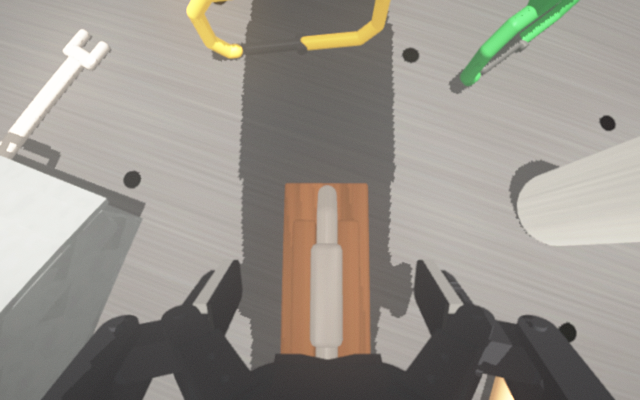

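The hook stands upright in the rest with its grip centred between the fingers, (310-343, 245-348). I'll measure its position along the slot and then close.

```bash
python3 - <<'E'
from h import *
C=cloud('w7'); m=np.zeros(C.shape[:2],bool); m[240:352,308:346]=1; m&=(C[...,2]>.118)&(C[...,2]<.135)
P=C[m]; print(m.sum(),cv2.minAreaRect((P[:,:2]*1000).astype(np.float32)),np.median(P[:,2]))
g=np.array([.4655,.2903]); q=(P[:,:2]-g)@np.c_[u[:2],[-u[1],u[0]]]; print(np.percentile(q,[1,50,99],axis=0))
E
python3 -m crank '{"translation":[[0,-0.5,3],[0,0,0],[0,0,0],[0,0,0],[0,0,0],[0,0,0]],"turn":[[0,0.6,0],[0,0,0],[0,0,0],[0,0,0],[0,0,0],[0,0,0]]}' -1
python3 - <<'E'
from h import *
print(delta(GRG,RRG))
E
```

```text
3340 ((469.03778076171875, 292.5580139160156), (44.132659912109375, 14.093121528625488), 19.672531127929688) 0.12544454450166242
[[-0.01745575 -0.00599753]
 [ 0.00445814  0.00091943]
 [ 0.02507997  0.00781213]]
clock: 25.48
tcp_pos: [0.4571, 0.2876, 0.0947]
tcp_rot: [-0.237, -0.163, 0.957, -0.039]
force: [0.0, -0.3, 0.6]
opening: 0.0133
(array([-1.4, -0.3,  2.8]), array([0.1, 0.3, 0.1]))
```

```bash
python3 -m crank '{"translation":[[9,0,-18],[18,0,-35],[23,0,-44],[23,0,-44],[14,0,-26],[0,0,0],[0,0,0],[0,0,0],[0,0,0],[0,0,0]],"turn":[[0,0,0],[0,0,0],[0,0,0],[0,0,0],[0,0,0],[0,-9.4,0],[0,-9.4,0],[0,-9.4,0],[0,0,9.6],[0,0,9.6]]}' -1
cat >> h.py <<'E'
RT2=frame([0,0,-1],[0,1,0]); TH=np.array([-.0318,0,.0827])
def goal2(zb,xb=-.037): return B+hx*(TH[0]-xb)+hz*(TH[2]-zb)
E
python3 - <<'E'
from h import *
for z in (-.05,0,.03,.058): print(z,goal2(z).round(4))
print(delta(goal2(-.05),RT2)); print(telemetry.get_state()['qpos'].round(3))
E
```

```text
clock: 26.72
tcp_pos: [0.4497, 0.2831, 0.2812]
tcp_rot: [-0.007, 0.004, 1.0, -0.001]
force: [0.3, -0.3, -5.0]
opening: 0.0132
-0.05 [0.4038 0.0005 0.2396]
0 [0.4273 0.0005 0.1955]
0.03 [0.4414 0.0005 0.169 ]
0.058 [0.4545 0.0005 0.1443]
(array([  43.2, -282.8,   42.9]), array([-0.1, -0.8, -0.4]))
[ 0.314 -0.069  0.013  1.668  0.003  0.321]
```

```bash
python3 -m crank '{"translation":[[8,-40,0],[8,-55,0],[8,-55,0],[8,-55,0],[6,-50,10],[0,-25,10],[0,0,0]],"turn":[[0,-0.8,-0.4],[0,0,0],[0,0,0],[0,0,0],[0,0,0],[0,0,0],[0,0,0]]}' -1
python3 - <<'E'
from h import *
print(delta(goal2(-.03),RT2)); print(telemetry.get_state()['qpos'].round(3))
grab('wrist','w8'); grab('scene','s8'); crop('s8',240,80,440,230,4,'c9')
E
```

```text
clock: 27.6
tcp_pos: [0.4049, -0.0042, 0.2674]
tcp_rot: [-0.0, 0.001, 1.0, -0.002]
force: [-0.2, -0.3, -3.6]
opening: 0.0131
(array([-8.3,  4.9, 45.4]), array([-0.2, -0. , -0.1]))
[-0.334 -0.484 -0.357  1.696 -0.003 -0.332]
```

View pics/w8.png

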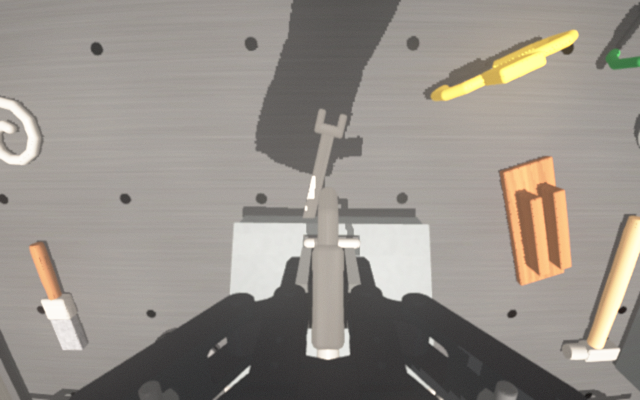

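View pics/c9.png

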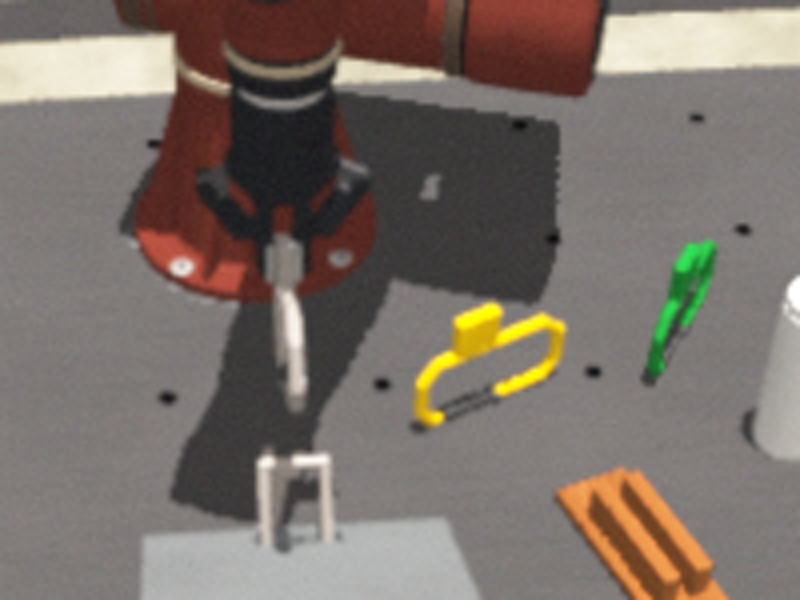

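```bash
python3 - <<'E'
from h import *
C=cloud('w8'); s=telemetry.get_state(); T=T_tool(s)
Rh=np.c_[hx,[0,1,0],hz]
def hook(P): return (P-T[:3,3])@Rh+TH
for v in list(range(188,360,6)):
    p=C[v,324:336]; p=hook(p); print(v,(np.median(p,0)*1000).round(1), (load('w8')['p'][v,330]))
p=C[245:325,300:360].reshape(-1,3); h=hook(p); m=(h[:,2]>.105)&(h[:,2]<.12)&(abs(h[:,1])<.015)
print(np.percentile(h[m]*1000,[2,50,98],axis=0).round(1))
b=C[237:249,302:310].reshape(-1,3); print('bar L',np.median(b,0)); b=C[237:249,348:358].reshape(-1,3); print('bar R',np.median(b,0))
E
```

```text
188 [-79.4   0.5  60.2] [168 160 152]
194 [-74.3   0.4  65.9] [172 164 154]
200 [nan nan nan] [167 160 152]
206 [-65.4   0.4  75.1] [168 162 153]
212 [-61.5   0.4  77.5] [178 170 161]
218 [-58.2   0.4  77.4] [182 174 164]
224 [-54.8   0.4  77.6] [180 173 162]
230 [-51.4   0.4  77.6] [181 173 162]
236 [-48.1   0.4  77.3] [182 174 164]
242 [-44.8   0.4  77.5] [180 172 162]
248 [-40.4   0.3 113.5] [168 161 153]
254 [-37.8   0.3 113.6] [176 171 162]
260 [-35.2   0.3 114. ] [178 170 162]
266 [-32.7   0.3 114. ] [179 172 161]
272 [-30.2   0.2 114.1] [179 172 163]
278 [-27.7   0.2 113.6] [179 171 163]
284 [-25.2   0.2 114. ] [178 170 163]
290 [-22.7   0.2 113.7] [177 170 161]
296 [-20.2   0.2 113.6] [179 171 163]
302 [-17.8   0.2 114.1] [177 169 161]
308 [-15.3   0.2 113.7] [177 168 160]
314 [-12.9   0.2 113.7] [175 168 159]
320 [-10.5   0.2 114. ] [175 167 158]
326 [ -8.1   0.2 113.8] [172 165 156]
332 [ -5.7   0.2 114. ] [176 167 158]
338 [ -3.3   0.2 114. ] [175 168 159]
344 [ -1.    0.2 114.3] [172 165 155]
350 [11.9  0.3 77.6] [249 244 236]
356 [14.9  0.3 77.4] [253 251 247]
[[-40.8 -11.1 107.2]
 [-25.7  -0.4 113.7]
 [ -9.3  11.2 119.4]]
bar L [nan nan nan]
bar R [0.4589766  0.02232407 0.12369646]
```

The hook pose in the grip checks out to under 1 mm: back at z 77.5, grip top at 114, grip edge at −42. Moving to just above the bar.

```bash
python3 - <<'E'
from h import *
print('bar ends',px('w8',[[304,242],[360,243]],.12), delta(goal2(-.012,-.036),RT2))
E
python3 -m crank '{"translation":[[-3,3,20],[-5,1,20],[-5,1,15],[-4,0,6],[0,0,0]],"turn":[[-0.2,0,0],[0,0,0],[0,0,0],[0,0,0],[0,0,0]]}' -1
python3 - <<'E'
from h import *
print(delta(goal2(-.012,-.036),RT2))
grab('wrist','w9'); grab('scene','s9'); crop('s9',270,120,370,195,8,'c10')
E
```

```text
bar ends [[ 0.46077069 -0.02883526  0.12      ]
 [ 0.46194812  0.0301004   0.12      ]] (array([-15.3,   3.5,  62.5]), array([-0.2,  0.1,  0. ]))
clock: 28.32
tcp_pos: [0.423, 0.0065, 0.2031]
tcp_rot: [-0.0, -0.003, 1.0, 0.001]
force: [-0.1, -0.6, -4.0]
opening: 0.0129
(array([ 2.3, -5.9, -2.5]), array([ 0.1, -0. ,  0.4]))
```

View pics/c10.png

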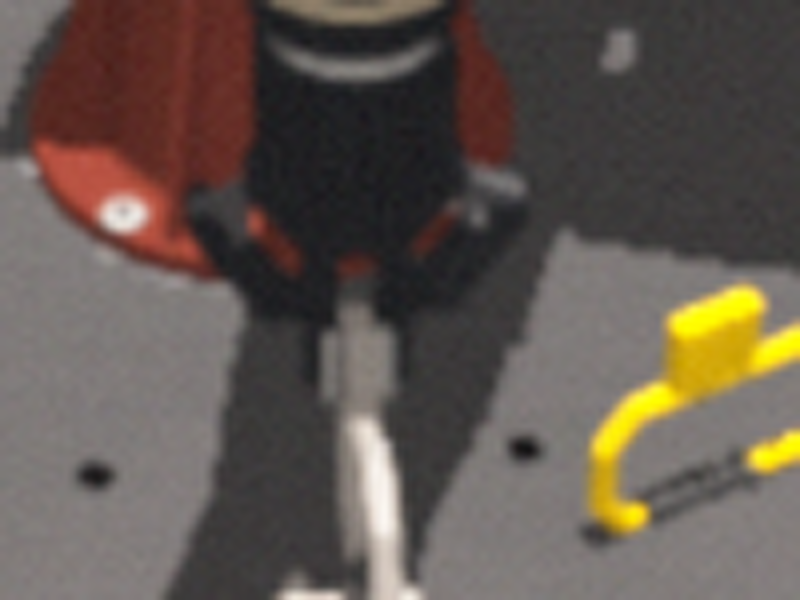

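View pics/w9.png

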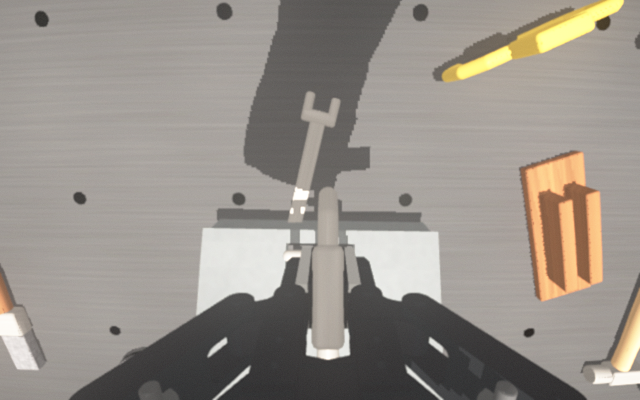

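```bash
python3 -m crank '{"translation":[[2,-5,0],[0,-1,0],[-3,0,6],[-3,0,5],[0,0,0]],"turn":[[0,0,0.4],[0,0,0],[0,0,0],[0,0,0],[0,0,0]]}' -1
cat >> h.py <<'E'
def st():
    s=telemetry.get_state(); T=T_tool(s); Rt=T[:3,:3]
    Rh=Rt@RT2.T@np.c_[hx,[0,1,0],hz]   # hook axes
    o=T[:3,3]-Rh@TH
    print('bar in hook mm',(Rh.T@(B-o)*1000).round(1),'F',s['force'].round(1),'op',round(s['opening'],4),'to58',delta(goal2(.058,-.036),RT2))
E
python3 -c "
from h import *
st()"
```

```text
clock: 29.05
tcp_pos: [0.4281, -0.0009, 0.1939]
tcp_rot: [0.002, 0.001, 1.0, 0.0]
force: [-1.6, 0.7, 0.4]
opening: 0.0133
bar in hook mm [-37.3   1.4   1.8] F [-1.6  0.7  0.4] op 0.0133 to58 (array([-25.3,   1.4,  50.3]), array([ 0. ,  0.2, -0.1]))
```

Gate contact. Pressing square to the slope in short rows.

```bash
python3 -m crank '{"translation":[[-4,1,7],[-4,0,7],[-4,0,7]],"turn":[[0,0,0],[0,0,0],[0,0,0]]}' -1
python3 -c "
from h import *
st()"
```

```text
clock: 29.42
tcp_pos: [0.4408, 0.0001, 0.1723]
tcp_rot: [0.002, 0.001, 1.0, -0.0]
force: [-2.0, 0.2, 1.7]
opening: 0.0129
bar in hook mm [-38.3   0.4  26.8] F [-2.   0.2  1.7] op 0.0129 to58 (array([-12.7,   0.4,  28.6]), array([-0. ,  0.2, -0.1]))
```

```bash
python3 -m crank '{"translation":[[-3,0,7],[-3,0,7]],"turn":[[0,0,0],[0,0,0]]}' -1
python3 -c "
from h import *
st()"
```

```text
clock: 29.68
tcp_pos: [0.4486, -0.0, 0.1579]
tcp_rot: [0.003, 0.001, 1.0, -0.0]
force: [3.8, -0.6, 0.5]
opening: 0.0134
bar in hook mm [-38.4   0.5  43.2] F [ 3.8 -0.6  0.5] op 0.0134 to58 (array([-5. ,  0.5, 14.1]), array([-0. ,  0.4, -0.1]))
```

```bash
python3 -m crank '{"translation":[[-2,0,6],[-2,0,5],[0,0,0]],"turn":[[0,0,0],[0,0,0],[0,0,0]]}' -1
python3 -c "
from h import *
st(); grab('wrist','w10'); grab('scene','s10'); crop('s10',270,120,370,195,8,'c11')"
```

```text
clock: 30.05
tcp_pos: [0.4517, 0.0004, 0.1439]
tcp_rot: [0.001, 0.001, 1.0, 0.0]
force: [-1.0, 0.0, -4.1]
opening: 0.0133
bar in hook mm [-34.5   0.1  57. ] F [-1.   0.  -4.1] op 0.0133 to58 (array([-1.9,  0.1,  0.1]), array([ 0. ,  0.2, -0.1]))
```

View pics/c11.png

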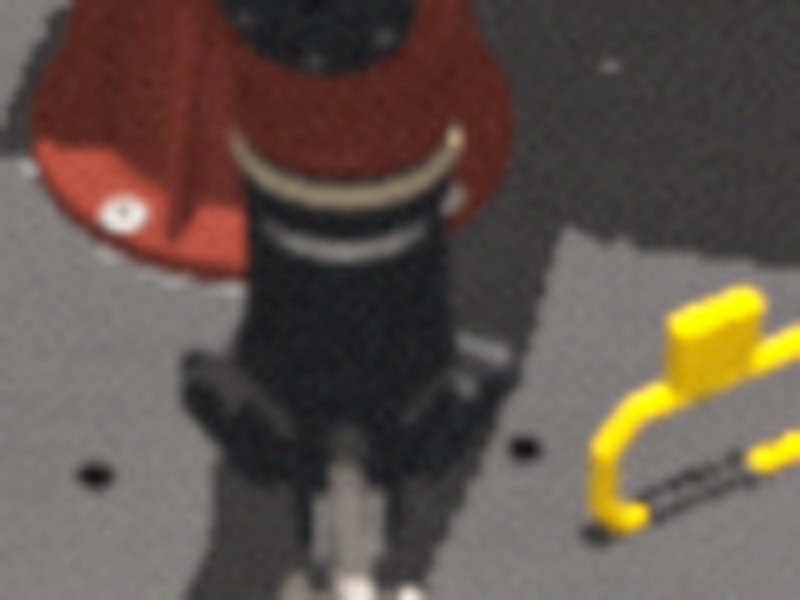

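View pics/w10.png

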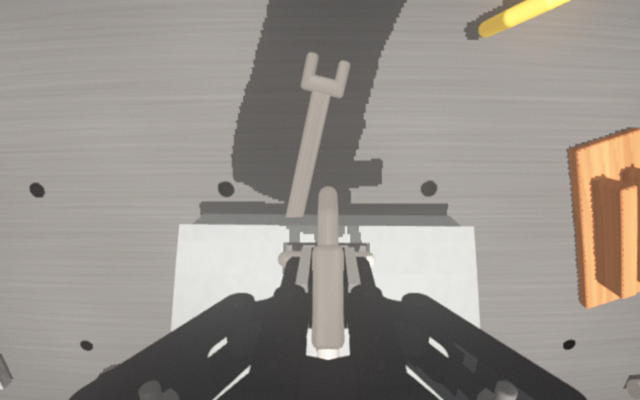

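Force is back to the bare weight (−4.1 N), so the gate has probably snapped shut. Checking with a gentle pull back along the slope's normal: the gate should catch the bar near z 16 mm.

```bash
python3 -m crank '{"translation":[[5,0,-9],[5,0,-9],[4,0,-8],[2,0,-4]],"turn":[[0,0,0],[0,0,0],[0,0,0],[0,0,0]]}' -1
python3 -c "
from h import *
st()"
python3 -m crank '{"translation":[[1.5,0,-3],[1.5,0,-3],[1,0,-2]],"turn":[[0,0,0],[0,0,0],[0,0,0]]}' -1
python3 -c "
from h import *
st()"
```

```text
clock: 30.65
tcp_pos: [0.4349, 0.0002, 0.1777]
tcp_rot: [0.003, 0.001, 1.0, -0.0]
force: [-0.6, -0.6, -4.0]
opening: 0.0131
bar in hook mm [-35.7   0.4  19.3] F [-0.6 -0.6 -4. ] op 0.0131 to58 (array([-18.6,   0.3,  34. ]), array([-0. ,  0.3, -0.1]))
clock: 31.02
tcp_pos: [0.432, 0.0003, 0.1819]
tcp_rot: [0.003, 0.001, 1.0, 0.001]
force: [14.6, -1.1, -28.8]
opening: 0.0131
bar in hook mm [-35.3   0.2  14.2] F [ 14.6  -1.1 -28.8] op 0.0131 to58 (array([-21.4,   0.2,  38.3]), array([ 0.1,  0.4, -0.1]))
```

The pull reached 29 N at z 14 mm, so it is latched. Lowering again and letting go.

```bash
python3 -m crank '{"translation":[[-5,0,9],[-5,0,9],[-5,0,9],[-4,0,8],[-1.5,0,3],[0,0,0]],"turn":[[0,0,0],[0,0,0],[0,0,0],[0,0,0],[0,0,0],[0,0,0]]}' -1
python3 -c "
from h import *
st()"
```

```text
clock: 31.78
tcp_pos: [0.4534, 0.0005, 0.1411]
tcp_rot: [0.002, 0.001, 1.0, 0.001]
force: [-0.3, 0.2, -4.5]
opening: 0.0133
bar in hook mm [-34.6  -0.   60.3] F [-0.3  0.2 -4.5] op 0.0133 to58 (array([-0.2,  0. , -2.7]), array([ 0.1,  0.2, -0.1]))
```

```bash
python3 -m crank '{"translation":[[0,0,0],[0,0,0],[0,0,0],[0,0,0]],"turn":[[0,0,0],[0,0,0],[0,0,0],[0,0,0]]}' 0.3
python3 -m crank '{"translation":[[0,0,-15],[0,0,-30],[0,0,-40],[0,0,-40],[0,0,-20],[0,0,0],[0,0,0]],"turn":[[0,0,0],[0,0,0],[0,0,0],[0,0,0],[0,0,0],[0,0,0],[0,0,0]]}' 0.3
python3 -c "
from h import *
grab('wrist','w11'); grab('scene','s11'); grab('top','t11'); crop('s11',240,120,400,240,5,'c12')"
```

```text
clock: 32.28
tcp_pos: [0.455, 0.0, 0.1437]
tcp_rot: [0.004, 0.001, 1.0, 0.0]
force: [0.0, 0.2, 0.3]
opening: 0.0557
clock: 33.15
tcp_pos: [0.4534, -0.0001, 0.2981]
tcp_rot: [0.006, 0.001, 1.0, -0.0]
force: [-0.4, -0.0, -0.5]
opening: 0.0558
```

View pics/w11.png

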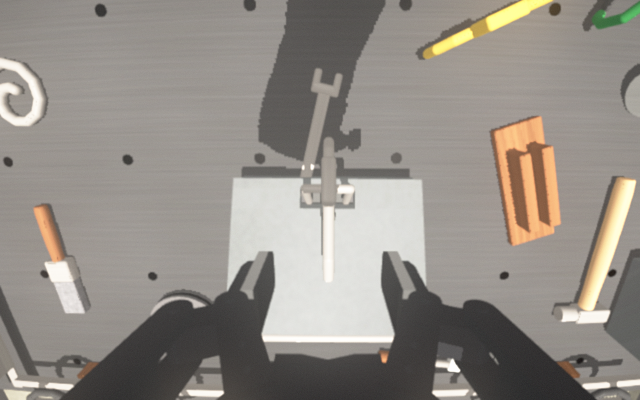

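View pics/c12.png

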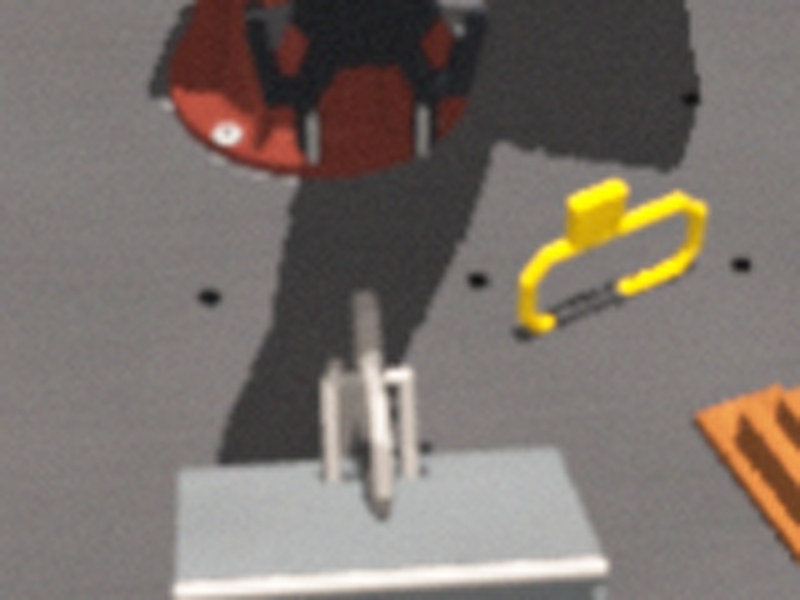

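The hook is snapped on the staple and standing by itself: (328,140)-(328,280) in the wrist view, bar at (328,190). The lid is shut and the other tools are in place. I'll check that the hook is still, then hand in.

```bash
python3 -m crank '{"translation":[[0,0,0],[0,0,0],[0,0,0],[0,0,0]],"turn":[[0,0,0],[0,0,0],[0,0,0],[0,0,0]]}' 0.3
python3 -c "
from h import *
grab('wrist','w12')
a=load('w11')['p'][120:300,280:380].astype(int);b=load('w12')['p'][120:300,280:380].astype(int)
print('mean diff',abs(a-b).mean(),'max',abs(a-b).max())
C=cloud('w12'); P=C[200:320,245:300].reshape(-1,3); P=P[np.isfinite(P).all(1)]; P=P[P[:,2]<.14]; P=P[abs(P[:,1])>.03]
P=P[abs(P[:,2]-(.531*P[:,0]-.197))<.03]; k=np.polyfit(P[:,0],P[:,2],1); print('lid slope',np.degrees(np.arctan(k[0])))
"
```

```text
clock: 33.8
tcp_pos: [0.4525, 0.0002, 0.2961]
tcp_rot: [0.004, 0.001, 1.0, 0.0]
force: [-0.6, 0.0, -0.2]
opening: 0.0553
mean diff 4.395685185185185 max 113
lid slope 27.897494588351712
```

```bash
python3 -c "
from h import *
grab('wrist','w13')
for t in ('w11','w12','w13'):
    C=cloud(t); m=(abs(C[...,0]-.47)<.13)&(abs(C[...,1])<.02)&(C[...,2]>.14)&(C[...,2]<.25); m[:,:290]=0;m[:,370:]=0
    P=C[m]; print(t,m.sum(),P.mean(0).round(4),P.min(0).round(4),P.max(0).round(4))
a=load('w12')['p'].astype(int);b=load('w13')['p'].astype(int); print(abs(a-b)[120:300,280:380].mean())
"
```

```text
w11 1555 [0.4771 0.001  0.1622] [ 0.4194 -0.0057  0.1409] [0.5537 0.0079 0.177 ]
w12 1626 [0.4782 0.0012 0.1619] [ 0.4195 -0.0055  0.1403] [0.5546 0.0081 0.1771]
w13 1626 [0.4783 0.0011 0.1619] [ 0.4194 -0.0056  0.1406] [0.5548 0.0081 0.1769]
0.9382962962962963
```

The hook is at rest, with all three frames agreeing within about 1 mm. Handing in.

```bash
python3 -c "
from rig import ticket
print(ticket.job_done())"
```

```text
the job is handed in; nothing more can be done
None
```

I put the chisel in the box, swung the lid shut, snapped the hook onto the staple, let go and handed the job in at about 34 s of the 72 s allowed. No verdict was reported.

**Extra step:** the hook needed a second grip. With a straight grip the shoulder joint reached its limit before the hook got to the staple. I put the hook back in its rest and gripped it again with the tool leaned 28°.

**Last checks:**
- **Latch:** a pull of about 29 N on the hook stopped with the bar at about 14 mm in the hook, so the gate had shut behind it.
- **Lid:** it measures 27.9 to 28.0°, which is shut.
- **Hook at rest:** after release the hook stayed put, about 1 mm between frames at most.
- **Bystanders:** none looked moved in the wrist pictures; I did not measure them.
- **Chisel:** I last saw it lying in the box before the lid closed, and it cannot be seen now.

**Forces:** closing the lid peaked at about 56 N down and 22 N sideways at the fingers, more than I intended but under the 120 N wrist limit. No check failed or disagreed.

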